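# Stage the finished carving and flip its lane tag to green

### The arm

A 6-joint arm with a two-finger parallel gripper is mounted at the origin on a cart in front of the work surface, level with it; the furniture and walls round the work are solid. World frame = base frame: x ahead of the robot, y to its left, z up, the work surface at z = 0. Lengths are in mm, angles in rad, forces in N, time in s.
With the tool pointing down it reaches from about 275 to 1000 mm from the base axis. Payload 8.4 kg.
Tool frame: the origin (TCP) lies between the finger pads; the fingertips stand 19 mm ahead of it and the grasp point (between the pads) is the TCP; z points along the fingers, y is the line along which they close (so a half turn about z gives the same grasp; the last joint's range is limited). The gripper opens to 85 mm and grips with 20 to 120 N. Pads are 22 mm wide; open, the fingers measure 114 mm over their backs; the gripper's body (76 mm by 85 mm) begins 54 mm behind the grasp point. The pads swing forward as they close: fully open they stand 13 mm farther back than shut.
Start: joints at [1.241, 0.353, 1.633, -0, 1.155, -0.002], TCP at [201.224, 591.724, 250.281] pointing down, gripper open.
Joint ranges: [-2.63, 2.63], [-0.92, 2.1], [0.06, 2.66], [-1.3, 4.44], [0, 2.69], [-3.02, 3.02]. Speed limits (rad/s): [2.22, 2.22, 2.79, 3.14, 3.14, 3.14].

### API

Orientations are given as a rotation vector (axis times angle).
In Python, from rig import env, eyes, nets gives the robot as it stands.
- The arm moves only by the tool step_arm, never from a script. Its argument "targets" is a list of rows, each a list of 5 numbers: the closure, from 0 (fully open) to 1 (shut), then the shift along the tool's x, y, z in cm, then the turn about the tool's z in degrees. In form: [[claw, dx, dy, dz, roll], ...]. A call has 1 to 10 rows; each row shifts and turns the commanded pose from where the row before left it, along the tool's axes as they then stand; what a row does not reach is not made up. A row lasts 1/10 s, in which the tool goes at most 50 mm and 8.59 degrees, less where a joint would pass 70% of its speed; a pose out of reach is approached as far as the arm can. A call is refused whole if a number of a shift passes 5 or a number of a turn 8.59, either way. A call with a gripper value outside its range is refused whole. The fingers move at their own pace and stop on an object; the grip force is fixed at half the most. Time passes only in rows, so rows that do not move let the fingers close. It gives the time, the measured TCP pose, the force, the opening and the grip force at its end, in the units of the state.
- env.observe(): the state, without advancing time (a new reading comes with each control period).
- eyes.capture(name): name is "scene" or "top" or "wrist"; returns the picture (400x640x3 uint8, red, green, blue); there is no depth.
- eyes.camera_model(name): a dict with "fx", "fy", "cx", "cy" (pixels), "cam_to_world" (4x4, takes a point from camera to world coordinates). Camera axes: x right, y up, looking along -z (the intrinsics and any distortion apply to the point x, -y, -z); pixel columns grow to the right and rows downward; lengths in mm; the calibration is good to about 2 mm. A picture is of the moment at which its call begins: read the wrist's pose just before it. camera_model takes no time and is no camera call; for the wrist camera it gives the pose at the moment of the call.
- env.finish_job(): hands the job in; it is judged then, once.
Trained networks look in the newest picture that a camera, given by its name, has taken for a name from the list of things; names that differ only in an ending like _2 or _b are one class to them, and where a whole thing is asked for, a point or a joint stands for the part that bears it (a point fixed in the world has none). Each returns a list of dicts, best first, with "score" (0 to 1); they miss things now and then, are a little off and sometimes report something else, mostly with a low value. They report only what shows in the picture. A call takes as long as a camera call. They do not tell look-alikes from the thing itself.
- nets.boxes_of(camera, target): "position" ([column, row] in pixels, amid what is visible of it).
- nets.cut_out(camera, target): "mask" (400x640 bool, what is visible of it) and "position" ([column, row] in pixels, amid what is visible of it).
The state is a dict: "clock": time; "joint_positions": joint angles; "joint_velocities": joint speeds; "joint_torque": joint torques, N m; "tcp_pos": TCP position; "tcp_rot": TCP orientation; "force": force on the tool from outside, world axes, zero at the start; "torque": the same for the moment, N m; "width": opening from 0.0 (shut) to 1.0 (fully open); "finger_force": force on a finger pad.
Only numpy, scipy, OpenCV 4.12 (cv2) and the standard library are available. Lean on these libraries where they do the work, as an engineer would, in place of code of your own. Each camera call takes 0.05 s, during which the arm holds its last target. There are 200 camera calls.

### The job

The dark bird-head carving in the lane rack is finished: push it along its lane with the fingertips, without picking it up, until it rests against the back stop, where finished work waits to be collected. Then, with a fingertip, flip the red tag at the front of that same lane right over its axle until it lies flat to the back, green face up. Leave the other two tags red, and leave the other stones and everything else on the bench where they are.

Things in the scene. Friction and masses are not known exactly. Their poses are not given: they have to be found in the camera images.
- rack: Low wooden rack fixed to the table, 215 mm deep, 274 mm wide. Origin on the table under its middle; x points from its front (robot side) along the lanes to the back stop, y left, z up. Three lanes along x, centre lines at y = +88, 0, -88 mm; cork floor 14 mm above the table from x = -76 to the stop at +100; 80 mm wide between dividers 42 mm high. Axle of the tags at x = -85 mm, 64 mm high.
- bird_head: The bird-head carving: dark grey-black stone, 58 x 33 x 24 mm, about 80 g, loose on the floor of one lane (which one differs), its centre 68 to 90 mm in front of the back stop at the start. Origin at the centre of its underside, x along its length (within 20 degrees of the lane), z up. Touching the stop, its origin is 16 to 34 mm from the stop's face (29 if straight).
- slab_1: Pale green sawn stone slab, 54 x 58 x 16 mm, loose in another lane; unfinished, stays where it is. Origin at the centre of its underside.
- rough_a: Grey-green rough stone, 54 x 65 x 37 mm, loose in the third lane; unfinished, stays where it is. Origin at the centre of its underside.
- tag_left (a joint): Turn of the left lane's tag over the axle, rad: 0 = lying level out over the rack's front, red face up; pi/2 = upright; pi = lying level to the back over the lane, green face with white disc up. Starts at 0 to 0.08. A flat plate 52 mm wide, 4 mm thick, reaching 57 mm from the axle. Friction hinge: stays at any angle, under 1 N at its end turns it.
- tag_left_end (a point): Middle of the 6 mm round bead along the free end of the left lane's tag, 54 mm from the axle. While the tag lies to the front the space below this end is open down to the table, so a fingertip can come in under it from the robot's side.
- tag_left_hinge (a point): Point on the 6 mm axle at the middle of the left lane's tag, 64 mm above the table; its axes are the rack's. Aluminium brackets, 40 mm deep and up to 73 mm high, carry the axle 44 mm to either side. Rest rods 5 mm thick run parallel to the axle, 14 mm in front and behind, 59 mm high.
- lane_left_stop (a point): Foot of the back stop's front face at the middle of the left lane, on the lane floor; its axes are the rack's. The stop's top is 58 mm above the table.
- tag_middle (a joint): Turn of the middle lane's tag over the axle, rad: 0 = lying level out over the rack's front, red face up; pi/2 = upright; pi = lying level to the back over the lane, green face with white disc up. Starts at 0 to 0.08. A flat plate 52 mm wide, 4 mm thick, reaching 57 mm from the axle. Friction hinge: stays at any angle, under 1 N at its end turns it.
- tag_middle_end (a point): Middle of the 6 mm round bead along the free end of the middle lane's tag, 54 mm from the axle. While the tag lies to the front the space below this end is open down to the table, so a fingertip can come in under it from the robot's side.
- tag_middle_hinge (a point): Point on the 6 mm axle at the middle of the middle lane's tag, 64 mm above the table; its axes are the rack's. Aluminium brackets, 40 mm deep and up to 73 mm high, carry the axle 44 mm to either side. Rest rods 5 mm thick run parallel to the axle, 14 mm in front and behind, 59 mm high.
- lane_middle_stop (a point): Foot of the back stop's front face at the middle of the middle lane, on the lane floor; its axes are the rack's. The stop's top is 58 mm above the table.
- tag_right (a joint): Turn of the right lane's tag over the axle, rad: 0 = lying level out over the rack's front, red face up; pi/2 = upright; pi = lying level to the back over the lane, green face with white disc up. Starts at 0 to 0.08. A flat plate 52 mm wide, 4 mm thick, reaching 57 mm from the axle. Friction hinge: stays at any angle, under 1 N at its end turns it.
- tag_right_end (a point): Middle of the 6 mm round bead along the free end of the right lane's tag, 54 mm from the axle. While the tag lies to the front the space below this end is open down to the table, so a fingertip can come in under it from the robot's side.
- tag_right_hinge (a point): Point on the 6 mm axle at the middle of the right lane's tag, 64 mm above the table; its axes are the rack's. Aluminium brackets, 40 mm deep and up to 73 mm high, carry the axle 44 mm to either side. Rest rods 5 mm thick run parallel to the axle, 14 mm in front and behind, 59 mm high.
- lane_right_stop (a point): Foot of the back stop's front face at the middle of the right lane, on the lane floor; its axes are the rack's. The stop's top is 58 mm above the table.
- grit_fine: Jar with dark blue-grey cap, 56 x 56 x 78 mm, left of the rack; a bystander, origin at the centre of its underside.
- loupe: Folding loupe, 41 x 82 x 15 mm, lying left of the rack; a bystander, origin at the centre of its underside.
- compound_green: Bar of green polishing compound, 28 x 75 x 26 mm, right of the rack; a bystander, origin at the centre of its underside.
- oxide_green: Jar of green powder with a white cap, 48 x 48 x 68 mm, right of the rack; a bystander, origin at the centre of its underside.
Things that resemble listed ones, but are neither listed nor needed, are in the scene too. Several things have the shape of the bird_head; the one meant has the colours described above.

How it is judged:
By the outcome, as a careful person would: the job done as asked, in the order asked, and still so for the second after the job is handed in, with the robot touching nothing.
It also fails if it takes over 51 s, if anything falls off the work surface, if the arm or the gripper's body presses on something with over 40 N, if the wrist force passes 120 N, or if a joint passes its speed limit or range.

## Working session

There is one attempt and no reset: what is moved stays moved. The work goes in short steps, Python scripts to look and compute and a tool call to move; the robot and the scene stay as the last step left them, time stands still between calls to the robot, and variables do not carry over. Pictures are saved under pics/ and viewed, at most 10 in all, crops included, and the job is handed in when it is done.

Besides the shell and the picture viewer there is one more tool, called after "Call:" by a JSON object that holds its "api" and its "payload", one argument or row to a line. step_arm: Moves the arm, as the interface text tells. Its arguments: {"type":"object","properties":{"targets":{"type":"array","items":{"type":"array","items":{"type":"number"}}}},"required":["targets"]}

```bash
mkdir -p pics; python3 - <<'E'
from rig import env, eyes, nets
import cv2,numpy as np
for n in ["top","scene"]:
    im=eyes.capture(n); cv2.imwrite(f"pics/{n}0.png",im[:,:,::-1])
    m=eyes.camera_model(n); print(n,{k:(np.round(v,3).tolist() if k=="cam_to_world" else v) for k,v in m.items()})
    for t in ["bird_head","rack","tag_left_end","tag_left_hinge","lane_left_stop","slab_1","rough_a"]:
        print(t,[(np.round(d["position"]).tolist(),round(d["score"],2)) for d in nets.boxes_of(n,t)[:6]])
s=env.observe(); print(s["clock"],s["tcp_pos"],s["tcp_rot"],s["force"])
E
```

```text
top {'fx': 374.5586927462205, 'fy': 374.5586927462205, 'cx': 321.2516881151719, 'cy': 200.28464008924092, 'cam_to_world': [[0.012, 0.994, -0.109, 460.345], [-1.0, 0.011, -0.016, -4.886], [-0.015, 0.109, 0.994, 1101.026], [0.0, 0.0, 0.0, 1.0]]}
bird_head [([377.0, 198.0], 0.75), ([322.0, 196.0], 0.72), ([371.0, 231.0], 0.42)]
rack [([296.0, 213.0], 0.88), ([295.0, 245.0], 0.27)]
tag_left_end [([265.0, 246.0], 0.94), ([292.0, 211.0], 0.46)]
tag_left_hinge [([291.0, 213.0], 0.62)]
lane_left_stop []
slab_1 [([290.0, 199.0], 0.76)]
rough_a [([263.0, 209.0], 0.61), ([293.0, 216.0], 0.31)]
scene {'fx': 480.1260619439277, 'fy': 480.1260619439277, 'cx': 314.86853205731745, 'cy': 202.17975464892743, 'cam_to_world': [[0.639, 0.386, -0.665, -424.123], [-0.769, 0.34, -0.542, -799.578], [0.017, 0.857, 0.514, 852.803], [0.0, 0.0, 0.0, 1.0]]}
bird_head [([356.0, 239.0], 0.58), ([335.0, 251.0], 0.55), ([320.0, 216.0], 0.46), ([239.0, 181.0], 0.25)]
rack [([292.0, 211.0], 0.63), ([295.0, 211.0], 0.39)]
tag_left_end [([249.0, 210.0], 0.62)]
tag_left_hinge [([297.0, 212.0], 0.75), ([250.0, 208.0], 0.53), ([275.0, 202.0], 0.17)]
lane_left_stop [([296.0, 213.0], 0.89)]
slab_1 [([293.0, 210.0], 0.58)]
rough_a [([296.0, 214.0], 0.63), ([274.0, 203.0], 0.54), ([392.0, 310.0], 0.32)]
0.8 [201.22343825 591.74066981 250.29224445] [5.12539305e-01 3.09949806e+00 3.67478370e-05] [-0.17079529  0.24060565  0.29680625]
```

```bash
python3 - <<'E'
import cv2,numpy as np
a=cv2.imread("pics/top0.png")[140:290,210:410]
cv2.imwrite("pics/c1.png",cv2.resize(a,None,fx=4,fy=4,interpolation=cv2.INTER_CUBIC))
E
```

```text
(no output)
```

View pics/c1.png

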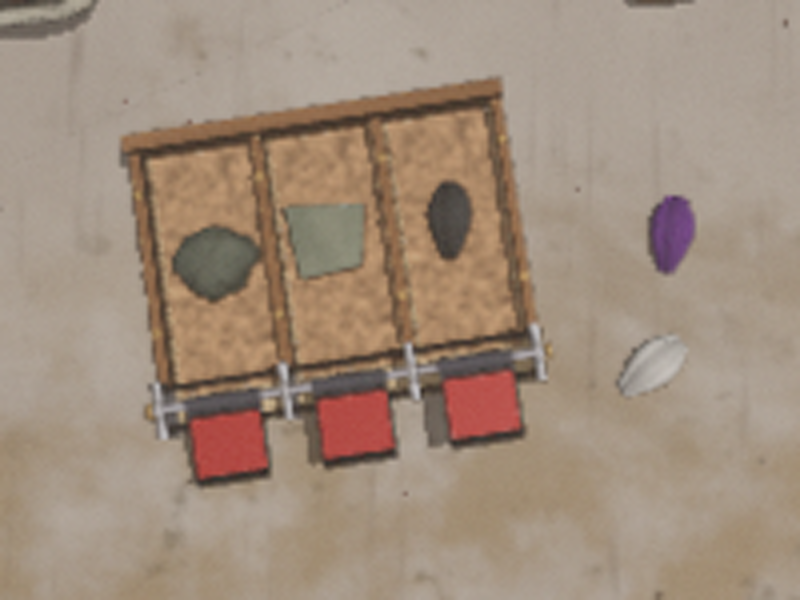

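View pics/scene0.png

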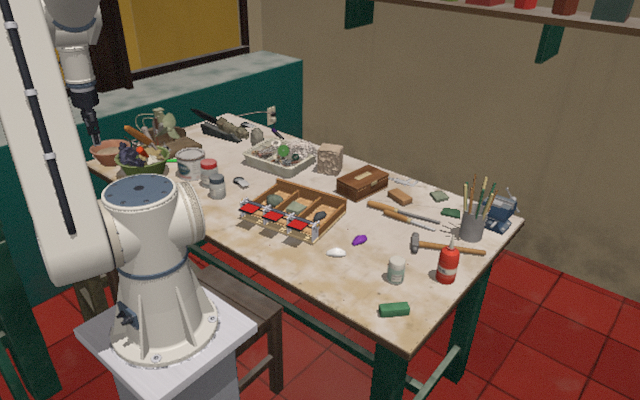

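The bird_head candidates in the top view are the dark grey one at px (322,195) in the right lane, a purple one at (378,198) and a white one at (373,231). The dark one in the right lane fits the description, and the enlarged crop confirms it. Next I'll fit the rack pose.

```bash
cat > h.py <<'E'
import numpy as np,cv2
from scipy.optimize import least_squares
def project(m,P):
    T=np.linalg.inv(np.array(m["cam_to_world"])); p=np.c_[P,np.ones(len(P))]@T.T
    return np.c_[m["cx"]+m["fx"]*p[:,0]/-p[:,2], m["cy"]+m["fy"]*-p[:,1]/-p[:,2]]
def backproj(m,px,z):
    px=np.atleast_2d(px).astype(float); T=np.array(m["cam_to_world"])
    d=np.c_[(px[:,0]-m["cx"])/m["fx"],-(px[:,1]-m["cy"])/m["fy"],-np.ones(len(px))]@T[:3,:3].T
    return T[:3,3]+d*((z-T[2,3])/d[:,2])[:,None]
def r2w(q,P):
    P=np.atleast_2d(P).astype(float); c,s=np.cos(q[2]),np.sin(q[2])
    return np.c_[q[0]+c*P[:,0]-s*P[:,1],q[1]+s*P[:,0]+c*P[:,1],P[:,2]]
def w2r(q,P):
    P=np.atleast_2d(P); c,s=np.cos(q[2]),np.sin(q[2]); d=P[:,:2]-q[:2]
    return np.c_[c*d[:,0]+s*d[:,1],-s*d[:,0]+c*d[:,1]]
def fit(m,R,px,q0=(450,40,.15)):
    r=least_squares(lambda q:(project(m,r2w(q,R))-px).ravel(),q0,loss="soft_l1",x_scale=[10,10,.1])
    return r.x,np.round(project(m,r2w(r.x,R))-px,1)
E
python3 - <<'E'
from rig import env,eyes,nets
from h import *
m=eyes.camera_model("top")
R=[(107.5,137,58),(107.5,-137,58)]+[(-85,y,68) for y in(132,44,-44,-132)]+[(-142,88+26,66),(-142,88-26,66),(-142,26,66),(-142,-26,66),(-142,-62,66),(-142,-114,66)]
px=np.array([(121,138),(500,80),(160,411),(286,391),(413,371),(541,352),(198,481),(269,469),(323,461),(396,452),(452,441),(522,430)])/4+[210,140]
q,e=fit(m,np.array(R),px); print(q,np.degrees(q[2])); print(e.tolist())
im=eyes.capture("top")
d=[d for d in nets.cut_out("top","bird_head")]
for k in d: print(k["position"],k["score"],k["mask"].sum())
k=min(d,key=lambda k:abs(k["position"][0]-322))
ys,xs=np.nonzero(k["mask"]); w=backproj(m,np.c_[xs,ys],26); r=w2r(q,w)
print("bird rack",r.mean(0),r.min(0),r.max(0)); c,vec=np.linalg.eigh(np.cov(r.T)); print(vec[:,1],"angle",np.degrees(np.arctan(vec[1,1]/vec[0,1])),w.mean(0))
E
```

```text
[5.63217923e+02 9.10953909e+01 1.64492014e-01] 9.4246981512081
[[-0.4, -0.4], [0.4, -0.6], [-0.3, -1.3], [-0.1, -1.2], [-0.3, -1.1], [-0.6, -1.2], [-0.4, 0.9], [0.6, 1.0], [0.1, 1.0], [0.6, 0.3], [-0.4, 1.1], [0.9, 0.9]]
[324.5, 195.6] 0.71 132
[460.5, 268.2] 0.69 320
[372.2, 230.6] 0.58 166
[376.5, 196.2] 0.44 139
bird rack [ 18.52712608 -84.75376564] [ -8.92557198 -98.23996304] [ 43.36650064 -72.25930315]
[-0.99107214  0.13332674] angle -7.661874424838312 [595.37349691  10.5194995   26.        ]
```

Call:
{"api": "step_arm", "payload": {
  "targets": [
    [1, 0, 0, 0, -7.05],
    [1, 0, 0, 0, -7.05],
    [1, 0, 0, 0, -7.05],
    [1, 0, 0, 0, -7.05],
    [1, -1.4, -4, 0, 0],
    [1, -1.4, -4, 0, 0],
    [1, -1.4, -4, 0, 0],
    [1, -1.4, -4, 0, 0],
    [1, -1.4, -4, 0, 0],
    [1, -1.4, -4, 0, 0]
  ]
}}

```text
clock: 1.9
tcp_pos: [323.9, 367.3, 250.5]
tcp_rot: [-0.258, 3.13, 0.001]
force: [0.8, 0.2, -0.0]
width: -0.001
finger_force: 0.0
```

Call:
{"api": "step_arm", "payload": {
  "targets": [
    [1, -1.4, -4, 0, 0],
    [1, -1.4, -4, 0, 0],
    [1, -1.4, -4, 0, 0],
    [1, -1.4, -4, 0, 0],
    [1, -1.4, -4, 0, 0],
    [1, -1.4, -4, 0, 0],
    [1, -1.4, -4, 0, 0],
    [1, -1.4, -4, 0, 0],
    [1, -1.4, -4, 0, 0],
    [1, 0, 0, 0, 0]
  ]
}}

```text
clock: 2.9
tcp_pos: [508.8, 30.4, 250.5]
tcp_rot: [-0.252, 3.13, -0.002]
force: [0.2, 0.2, 0.2]
width: -0.0
finger_force: 0.0
```

```bash
python3 - <<'E'
from rig import env, eyes, nets
import cv2,numpy as np
from h import *
s=env.observe(); im=eyes.capture("wrist"); m=eyes.camera_model("wrist")
cv2.imwrite("pics/w1.png",im[:,:,::-1])
print(s["clock"],s["tcp_pos"],s["tcp_rot"],s["force"],s["width"]); print(w2r((563.2,91.1,.1645),s["tcp_pos"]))
print(np.round(m["cam_to_world"],2).tolist(),m["fx"])
for t in ["bird_head","tag_right_end","tag_right_hinge","lane_right_stop"]:
        print(t,[(np.round(d["position"]).tolist(),round(d["score"],2)) for d in nets.boxes_of("wrist",t)[:6]])
E
```

```text
2.9 [508.78072972  30.44804793 250.54406191] [-2.52239634e-01  3.12972078e+00 -2.09300793e-03] [0.19950408 0.21968326 0.22335351] -0.0004044524646358867
[[-63.61693878 -50.92152165]]
[[-0.16, -0.95, -0.28, 437.71], [0.99, -0.15, -0.04, 20.44], [-0.0, -0.28, 0.96, 373.6], [0.0, 0.0, 0.0, 1.0]] 355.0462684302143
bird_head [([288.0, 237.0], 0.85), ([388.0, 176.0], 0.65), ([159.0, 121.0], 0.57)]
tag_right_end [([280.0, 116.0], 0.66)]
tag_right_hinge [([389.0, 176.0], 0.69), ([376.0, 238.0], 0.16)]
lane_right_stop [([386.0, 174.0], 0.86)]
```

View pics/w1.png

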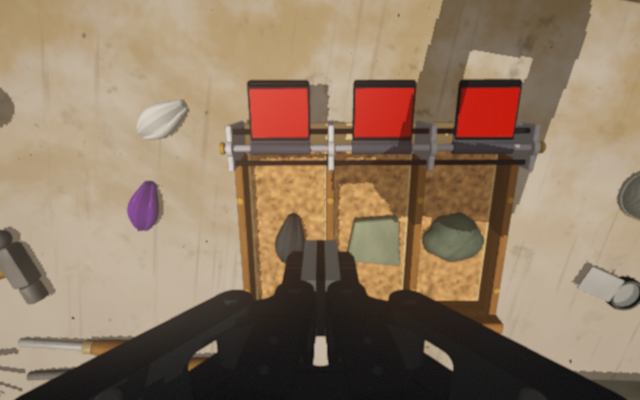

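The wrist picture shows the bird head at (290,237), the right tag at (279,110) and the axle at row 147. I'll refine the rack pose and bird from this view.

```bash
python3 - <<'E'
from rig import env, eyes, nets
from h import *
m=eyes.camera_model("wrist"); im=eyes.capture("wrist")
R=[(-85,y,64+4) for y in(-132,-44,44,132)]+[(-142,y,67) for y in(-114,-62,-26,26,62,114)]+[(-71,-20,61.5),(-71,20,61.5)]
px=np.array([(231,147),(331,147),(432,147),(535,147),(247,81),(308,81),(354,81),(415,81),(461,81),(522,81),(350,162),(395,162.)])
q,e=fit(m,np.array(R,float),px,(563,91,.164)); print(q,np.degrees(q[2])); print(e.tolist())
for k in nets.cut_out("wrist","bird_head")[:2]:
    ys,xs=np.nonzero(k["mask"]); r=w2r(q,backproj(m,np.c_[xs,ys],26))
    print(k["position"],len(xs),"bird rack",r.mean(0),r.min(0),r.max(0)); c,v=np.linalg.eigh(np.cov(r.T)); print(np.degrees(np.arctan(v[1,1]/v[0,1])))
    f=r[r[:,0]<r[:,0].min()+6]; print("front tip y",f.mean(0))
s=env.observe(); print(w2r(q,s["tcp_pos"]))
E
```

```text
[5.58665091e+02 9.63368037e+01 1.64647398e-01] 9.43360102126764
[[-2.5, 2.0], [-0.7, 2.1], [0.2, 2.2], [-0.8, 2.3], [-1.3, -1.3], [1.0, -1.2], [-1.2, -1.2], [1.1, -1.1], [-1.0, -1.1], [1.3, -1.1], [6.9, 1.6], [6.7, 1.6]]
[155.3, 120.6] 1447 bird rack [-105.92173759 -211.30632264] [-124.01261594 -236.09876295] [ -87.15867008 -184.23401469]
-60.423234206751104
front tip y [-120.39757661 -199.23926844]
[283.3, 239.5] 1061 bird rack [ 18.33122595 -90.67482924] [  -9.80946313 -106.41161028] [ 48.67805508 -75.11028519]
-14.608902397054656
front tip y [ -6.55122231 -86.35846708]
[[-61.86092822 -51.74630321]]
```

Call:
{"api": "step_arm", "payload": {
  "targets": [
    [1, -1.1, -1.75, 3, 0],
    [1, -1.1, -1.75, 3, 0],
    [1, 0, 0, 4, 0],
    [1, 0, 0, 4, 0],
    [1, 0, 0, 3, 0],
    [1, 0, 0, 2, 0],
    [1, 0, 0, 1, 0],
    [1, 0, 0, 1, 0],
    [1, 0, 0, 0, 0]
  ]
}}

```text
clock: 4.15
tcp_pos: [533.8, 3.6, 39.8]
tcp_rot: [0.259, -3.13, -0.0]
force: [0.1, -0.2, -0.7]
width: 0.003
finger_force: 0.0
```

```bash
python3 - <<'E'
from rig import env, eyes
import cv2
from h import *
im=eyes.capture("scene"); c=im[160:260,220:370]
w=eyes.capture("wrist")
cv2.imwrite("pics/s2.png",np.vstack([cv2.resize(c,(600,400),interpolation=2),cv2.resize(w[0:400],(600,200),interpolation=3)])[:,:,::-1])
s=env.observe();print(s["tcp_pos"],w2r((558.7,96.3,.1646),s["tcp_pos"]),s["force"])
E
```

```text
[534.5358769    3.43415977  40.99068393] [[-39.05430795 -87.65118458]] [ 0.63035141  0.24785816 -0.0133777 ]
```

View pics/s2.png

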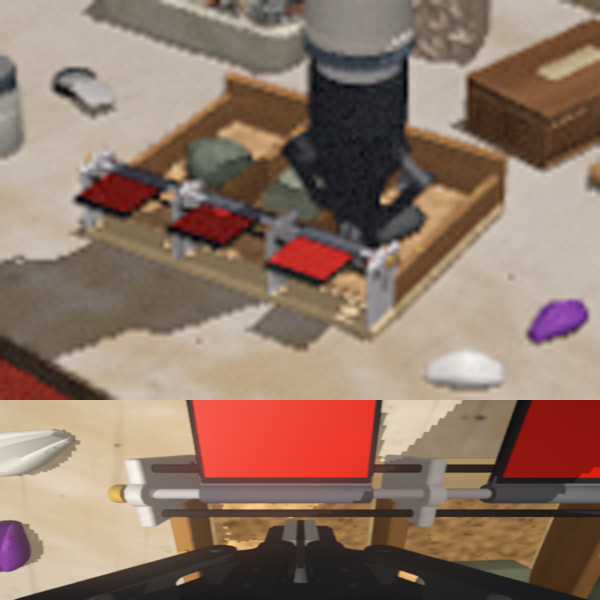

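The gripper is lowered in the right lane, centred and clear of the tag. Now I'll push.

Call:
{"api": "step_arm", "payload": {
  "targets": [
    [1, -0.7, 0, 0, 0],
    [1, -0.7, 0, 0, 0],
    [1, -0.7, 0, 0, 0],
    [1, -0.7, 0, 0, 0],
    [1, -0.6, 0, 0, 0],
    [1, -0.6, 0, 0, 0],
    [1, -0.6, 0, 0, 0],
    [1, -0.4, 0, 0, 0],
    [1, -0.4, 0, 0, 0],
    [1, 0, 0, 0, 0]
  ]
}}

```text
clock: 5.25
tcp_pos: [587.9, 12.1, 40.3]
tcp_rot: [-0.258, 3.13, -0.0]
force: [-0.8, 0.2, -0.2]
width: -0.001
finger_force: 0.0
```

```bash
python3 - <<'E'
from rig import env, eyes
import cv2
from h import *
im=eyes.capture("top"); c=im[140:260,240:360]
m=eyes.camera_model("top");print(backproj(m,[[322,162]],26))
cv2.imwrite("pics/s3.png",cv2.resize(c,(600,600),interpolation=2)[:,:,::-1])
s=env.observe();print(s["tcp_pos"],w2r((558.7,96.3,.1646),s["tcp_pos"]),s["force"])
E
```

```text
[[690.79345965  12.05634958  26.        ]]
[587.60938239  12.09949561  40.23813265] [[ 14.72173728 -87.79947483]] [0.64760701 0.20392328 0.14170074]
```

View pics/s3.png

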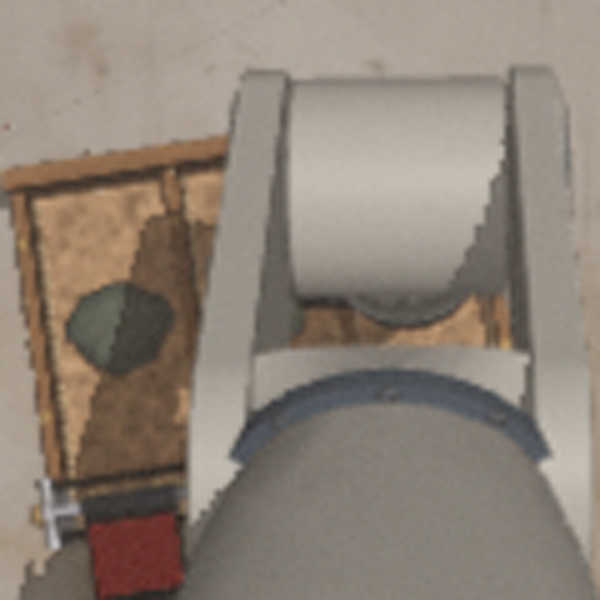

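The arm hides the bird in this view, so I'll keep pushing in small steps and read the force for stop contact.

Call:
{"api": "step_arm", "payload": {
  "targets": [
    [1, -0.4, 0, 0, 0],
    [1, -0.3, 0, 0, 0],
    [1, -0.3, 0, 0, 0],
    [1, -0.2, 0, 0, 0],
    [1, 0, 0, 0, 0]
  ]
}}

```text
clock: 5.8
tcp_pos: [599.5, 14.1, 40.3]
tcp_rot: [-0.258, 3.131, -0.0]
force: [0.2, 0.4, -0.3]
width: -0.002
finger_force: 0.0
```

Call:
{"api": "step_arm", "payload": {
  "targets": [
    [1, -0.2, 0, 0, 0],
    [1, -0.1, 0, 0, 0],
    [1, 0, 0, 0, 0]
  ]
}}

```text
clock: 6.1
tcp_pos: [602.2, 14.6, 40.3]
tcp_rot: [-0.258, 3.131, -0.0]
force: [-0.0, -0.4, 0.5]
width: -0.002
finger_force: 0.1
```

Call:
{"api": "step_arm", "payload": {
  "targets": [
    [1, -0.2, 0, 0, 0],
    [1, 0, 0, 0, 0]
  ]
}}

```text
clock: 6.3
tcp_pos: [604.3, 14.9, 40.3]
tcp_rot: [-0.258, 3.131, -0.0]
force: [-0.4, 0.8, -0.0]
width: -0.001
finger_force: 0.1
```

Call:
{"api": "step_arm", "payload": {
  "targets": [
    [1, -0.2, 0, 0, 0],
    [1, 0, 0, 0, 0]
  ]
}}

```text
clock: 6.5
tcp_pos: [606.3, 15.2, 40.3]
tcp_rot: [-0.258, 3.131, -0.0]
force: [-0.4, -1.4, 0.4]
width: 0.001
finger_force: 0.1
```

Call:
{"api": "step_arm", "payload": {
  "targets": [
    [1, -0.2, 0, 0, 0],
    [1, 0, 0, 0, 0]
  ]
}}

```text
clock: 6.7
tcp_pos: [608.3, 15.6, 40.3]
tcp_rot: [-0.258, 3.131, -0.0]
force: [-0.2, 0.0, 0.4]
width: -0.003
finger_force: 0.1
```

Call:
{"api": "step_arm", "payload": {
  "targets": [
    [1, -0.2, 0, 0, 0],
    [1, 0, 0, 0, 0]
  ]
}}

```text
clock: 6.9
tcp_pos: [610.3, 15.9, 40.3]
tcp_rot: [-0.258, 3.131, -0.0]
force: [-0.2, 1.1, -0.7]
width: 0.003
finger_force: 0.1
```

No contact force yet, so I'll back off and look.

Call:
{"api": "step_arm", "payload": {
  "targets": [
    [1, 2, 0, 0, 0],
    [1, 0, 0, -4, 0],
    [1, 0, 0, -4.5, 0],
    [1, 2, 0, -4, 0],
    [1, 4.5, 0, -1, 0],
    [1, 4.5, 0, 0, 0],
    [1, 4.5, 0, 0, 0],
    [1, 4, 0, 0, 0],
    [1, 0, 0, 0, 0]
  ]
}}

```text
clock: 7.8
tcp_pos: [392.4, -19.6, 174.7]
tcp_rot: [0.257, -3.127, -0.001]
force: [0.9, 0.3, 0.1]
width: -0.002
finger_force: 0.0
```

```bash
python3 - <<'E'
from rig import env, eyes,nets
import cv2
from h import *
t=eyes.capture("top"); m=eyes.camera_model("top"); q=(563.2,91.1,.1645)
for k in nets.cut_out("top","bird_head"):
    ys,xs=np.nonzero(k["mask"]); r=w2r(q,backproj(m,np.c_[xs,ys],26)); print(k["position"],len(xs),r.mean(0),r.min(0),r.max(0))
w=eyes.capture("wrist");im=eyes.capture("scene")
cv2.imwrite("pics/s4.png",np.hstack([cv2.resize(t[130:250,240:360],(400,400),interpolation=2),cv2.resize(im[160:260,260:360],(400,400),interpolation=2)])[:,:,::-1])
s=env.observe();print(s["tcp_pos"],w2r(q,s["tcp_pos"]),s["force"])
E
```

```text
[377.1, 196.3] 147 [ -16.94596628 -240.93446062] [ -44.52047278 -258.05622576] [   6.96070786 -226.22468293]
[371.6, 230.9] 151 [-107.62613294 -213.98947087] [-124.17579891 -236.34192918] [ -88.96008533 -189.83847877]
[323.9, 179.0] 161 [ 68.2542294  -95.56335817] [  43.38274644 -114.96546614] [ 91.96036883 -77.10629056]
[399.32888297 -19.34700964 175.74991669] [[-179.74561869  -82.12062771]] [ 0.25744614 -0.09078818  0.58964215]
```

View pics/s4.png

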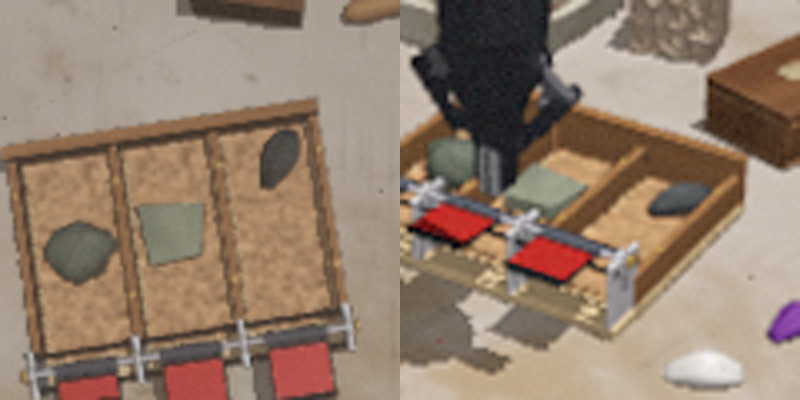

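The bird turned to about −35° and sits near the stop, with roughly 8 mm still to go. I'll push again with the fingers shifted right, so the corner is behind its middle.

Call:
{"api": "step_arm", "payload": {
  "targets": [
    [1, -4, -0.6, 0, 0],
    [1, -4, -0.6, 0, 0],
    [1, -4, -0.6, 0, 0],
    [1, -4, -0.6, 0, 0],
    [1, -3.5, 0, 2, 0],
    [1, 0, 0, 4, 0],
    [1, 0, 0, 4, 0],
    [1, 0, 0, 2, 0],
    [1, 0, 0, 1.5, 0],
    [1, 0, 0, 0, 0]
  ]
}}

```text
clock: 9.0
tcp_pos: [593.7, -10.9, 38.1]
tcp_rot: [0.258, -3.128, -0.0]
force: [-0.0, 0.0, 0.1]
width: -0.003
finger_force: 0.0
```

```bash
python3 - <<'E'
from rig import env
from h import *
s=env.observe();print(s["tcp_pos"],w2r((563.2,91.1,.1645),s["tcp_pos"]),s["force"])
E
```

```text
[593.69927235 -10.88321355  38.07885892] [[  13.3868637  -105.60101013]] [-0.01407863  0.04416345  0.08883206]
```

Call:
{"api": "step_arm", "payload": {
  "targets": [
    [1, -0.6, 0, 0, 0],
    [1, -0.6, 0, 0, 0],
    [1, -0.5, 0, 0, 0],
    [1, -0.4, 0, 0, 0],
    [1, -0.3, 0, 0, 0],
    [1, -0.3, 0, 0, 0],
    [1, 0, 0, 0, 0]
  ]
}}

```text
clock: 9.7
tcp_pos: [621.2, -6.6, 40.4]
tcp_rot: [-0.258, 3.131, -0.0]
force: [-0.3, 0.2, 0.1]
width: 0.003
finger_force: 0.0
```

Call:
{"api": "step_arm", "payload": {
  "targets": [
    [1, -0.2, 0, 0, 0],
    [1, 0, 0, 0, 0]
  ]
}}

```text
clock: 9.9
tcp_pos: [622.9, -6.4, 40.3]
tcp_rot: [-0.258, 3.131, -0.0]
force: [-0.1, -0.3, -0.1]
width: 0.0
finger_force: 0.0
```

Call:
{"api": "step_arm", "payload": {
  "targets": [
    [1, -0.2, 0, 0, 0],
    [1, 0, 0, 0, 0]
  ]
}}

```text
clock: 10.1
tcp_pos: [624.9, -6.0, 40.2]
tcp_rot: [0.258, -3.131, 0.0]
force: [0.1, 0.1, 0.7]
width: -0.0
finger_force: 0.1
```

Call:
{"api": "step_arm", "payload": {
  "targets": [
    [1, -0.2, 0, 0, 0],
    [1, 0, 0, 0, 0]
  ]
}}

```text
clock: 10.3
tcp_pos: [626.8, -5.7, 40.2]
tcp_rot: [0.258, -3.131, 0.0]
force: [-0.3, -0.0, -0.2]
width: -0.002
finger_force: 0.3
```

Call:
{"api": "step_arm", "payload": {
  "targets": [
    [1, -0.2, 0, 0, 0],
    [1, 0, 0, 0, 0]
  ]
}}

```text
clock: 10.5
tcp_pos: [628.7, -5.4, 40.2]
tcp_rot: [0.258, -3.131, -0.0]
force: [-1.6, 0.1, 0.9]
width: 0.003
finger_force: 0.6
```

Call:
{"api": "step_arm", "payload": {
  "targets": [
    [1, -0.2, 0, 0, 0],
    [1, 0, 0, 0, 0]
  ]
}}

```text
clock: 10.7
tcp_pos: [630.3, -5.0, 40.1]
tcp_rot: [0.258, -3.13, -0.0]
force: [-2.9, -0.3, 0.9]
width: -0.003
finger_force: 1.2
```

Call:
{"api": "step_arm", "payload": {
  "targets": [
    [1, -0.2, 0, 0, 0],
    [1, 0, 0, 0, 0]
  ]
}}

```text
clock: 10.9
tcp_pos: [631.7, -4.7, 39.9]
tcp_rot: [0.258, -3.129, -0.0]
force: [-4.2, -0.5, 1.6]
width: -0.001
finger_force: 2.1
```

Force is building steadily, so the bird is pressing on the stop. I'll withdraw and check.

Call:
{"api": "step_arm", "payload": {
  "targets": [
    [1, 1, 0, 0, 0],
    [1, 1, 0, 0, 0],
    [1, 0, 0, -4, 0],
    [1, 0, 0, -4.5, 0],
    [1, 2, 0.4, -3.5, 0],
    [1, 4, 0.5, 0, 0],
    [1, 4, 0.5, 0, 0],
    [1, 4, 0.5, 0, 0],
    [1, 4, 0, 0, 0],
    [1, 4.2, 0, 0, 0]
  ]
}}

```text
clock: 11.9
tcp_pos: [389.0, -25.7, 160.3]
tcp_rot: [-0.258, 3.129, -0.0]
force: [-0.4, -0.3, 0.1]
width: 0.003
finger_force: 0.0
```

```bash
python3 - <<'E'
from rig import env, eyes,nets
import cv2
from h import *
t=eyes.capture("top"); m=eyes.camera_model("top"); q=(563.2,91.1,.1645)
for k in nets.cut_out("top","bird_head"):
    ys,xs=np.nonzero(k["mask"]); r=w2r(q,backproj(m,np.c_[xs,ys],26)); print(k["position"],len(xs),r.mean(0),r.min(0),r.max(0))
im=eyes.capture("scene")
cv2.imwrite("pics/s5.png",np.hstack([cv2.resize(t[150:230,280:360],(400,400),interpolation=2),cv2.resize(im[160:260,260:360],(400,400),interpolation=2)])[:,:,::-1])
s=env.observe();print(s["tcp_pos"],w2r(q,s["tcp_pos"]),s["force"])
E
```

```text
[321.3, 176.4] 163 [ 73.64441998 -92.21456419] [  50.07057633 -112.99624742] [ 95.33610309 -72.25109032]
[378.9, 197.5] 173 [ -14.9530801  -241.76255085] [ -44.52047278 -259.04071454] [  12.27119775 -226.22468293]
[370.8, 232.5] 167 [-108.03935459 -212.50475332] [-125.67943099 -236.82304552] [ -88.96008533 -187.0242769 ]
[388.14208508 -25.77126502 160.26795604] [[-191.8334291   -86.62621799]] [1.30894498 0.27174362 0.30355805]
```

View pics/s5.png

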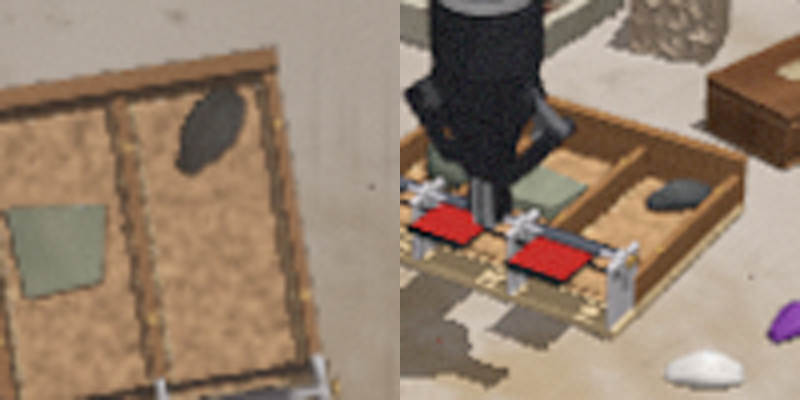

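The bird now lies against the stop: its centre is about 26 mm from the face, and its rear end touches the stop's base line at crop px (228,85). Next is the tag: come down in front of it and press on the end bead.

Call:
{"api": "step_arm", "payload": {
  "targets": [
    [1, 0, 0, 4, 0],
    [1, 0, 0, 3.5, 0],
    [1, 0, 0, 1.6, 0],
    [1, -1.5, 0, 0, 0],
    [1, -1.0, 0, 0, 0],
    [1, -0.5, 0, 0, 0],
    [1, 0, 0, 0, 0]
  ]
}}

```text
clock: 12.75
tcp_pos: [422.7, -20.5, 70.4]
tcp_rot: [-0.258, 3.128, -0.001]
force: [-0.6, 0.1, 0.5]
width: 0.001
finger_force: 0.0
```

Call:
{"api": "step_arm", "payload": {
  "targets": [
    [1, -0.4, 0, 0, 0],
    [1, -0.3, 0, 0, 0],
    [1, 0, 0, 0, 0]
  ]
}}

```text
clock: 13.05
tcp_pos: [424.7, -19.7, 68.9]
tcp_rot: [0.258, -3.126, -0.0]
force: [-5.9, -3.3, 0.7]
width: -0.001
finger_force: 3.4
```

Call:
{"api": "step_arm", "payload": {
  "targets": [
    [1, -0.3, 0, 0, 0],
    [1, 0, 0, 0, 0]
  ]
}}

```text
clock: 13.25
tcp_pos: [424.9, -19.4, 68.3]
tcp_rot: [0.258, -3.12, -0.0]
force: [-13.0, -6.6, 1.9]
width: 0.002
finger_force: 6.9
```

Contact with the bead at about 13 N. Now I'll lift by friction while pressing.

Call:
{"api": "step_arm", "payload": {
  "targets": [
    [1, 0, 0, -0.3, 0],
    [1, 0, 0, -0.3, 0],
    [1, 0, 0, -0.3, 0],
    [1, 0, 0, -0.3, 0],
    [1, 0, 0, 0, 0]
  ]
}}

```text
clock: 13.75
tcp_pos: [426.1, -19.4, 80.9]
tcp_rot: [0.258, -3.123, -0.0]
force: [-10.2, -4.1, 2.8]
width: 0.0
finger_force: 5.6
```

Call:
{"api": "step_arm", "payload": {
  "targets": [
    [1, -0.1, 0, -0.4, 0],
    [1, -0.1, 0, -0.4, 0],
    [1, -0.1, 0, -0.4, 0],
    [1, 0, 0, 0, 0]
  ]
}}

```text
clock: 14.15
tcp_pos: [430.2, -18.8, 93.3]
tcp_rot: [0.258, -3.125, -0.0]
force: [-8.5, -2.9, 5.0]
width: 0.0
finger_force: 4.6
```

```bash
python3 - <<'E'
from rig import env, eyes,nets
import cv2
from h import *
im=eyes.capture("scene");w=eyes.capture("wrist")
cv2.imwrite("pics/s6.png",np.hstack([cv2.resize(im[190:250,270:330],(400,400),interpolation=2),cv2.resize(w[:,120:520],(400,400),interpolation=3)])[:,:,::-1])
s=env.observe();print(s["tcp_pos"],s["force"],s["joint_positions"])
E
```

```text
[430.06386164 -18.80983871  93.05352869] [-8.49998623 -3.06673575  4.76796662] [-4.67107644e-02  2.96612033e-01  2.16274394e+00 -1.01210810e-03
  6.87914848e-01 -1.78130293e+00]
```

View pics/s6.png

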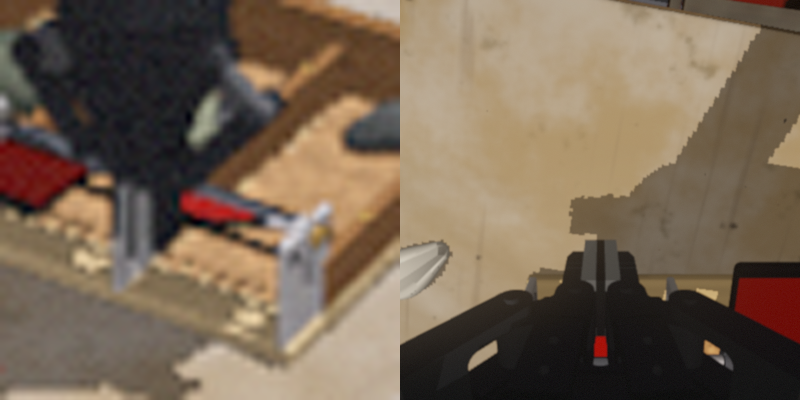

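The tag is lifting, now at about 0.46 rad. I'll follow the arc.

Call:
{"api": "step_arm", "payload": {
  "targets": [
    [1, -0.4, 0, -0.7, 0],
    [1, -0.5, 0, -0.63, 0],
    [1, -0.6, 0, -0.54, 0],
    [1, 0, 0, 0, 0]
  ]
}}

```text
clock: 14.65
tcp_pos: [449.2, -16.1, 112.9]
tcp_rot: [-0.258, 3.129, -0.0]
force: [-0.0, -1.0, 1.0]
width: -0.002
finger_force: 0.0
```

Call:
{"api": "step_arm", "payload": {
  "targets": [
    [1, -0.7, 0, -0.45, 0],
    [1, -0.75, 0, -0.35, 0],
    [1, 0, 0, 0, 0]
  ]
}}

```text
clock: 14.95
tcp_pos: [464.2, -13.6, 120.6]
tcp_rot: [-0.258, 3.129, -0.0]
force: [-0.2, 0.1, 0.3]
width: -0.002
finger_force: 0.0
```

Call:
{"api": "step_arm", "payload": {
  "targets": [
    [1, -0.6, 0, -0.3, 0],
    [1, -0.6, 0, -0.1, 0],
    [1, -1.0, 0, -0.2, 0],
    [1, -1.2, 0, 0, 0],
    [1, -1.0, 0, 0.4, 0],
    [1, -1.0, 0, 0.8, 0],
    [1, 0, 0, 0, 0]
  ]
}}

```text
clock: 15.65
tcp_pos: [516.6, -4.6, 112.8]
tcp_rot: [0.258, -3.13, -0.0]
force: [-0.1, 1.0, 0.2]
width: -0.0
finger_force: 0.0
```

```bash
python3 - <<'E'
from rig import env, eyes,nets
import cv2
from h import *
im=eyes.capture("scene");w=eyes.capture("wrist")
cv2.imwrite("pics/s7.png",np.hstack([cv2.resize(im[180:250,270:340],(400,400),interpolation=2),cv2.resize(w[:,120:520],(400,400),interpolation=3)])[:,:,::-1])
s=env.observe();print(s["tcp_pos"],w2r((563.2,91.1,.1645),s["tcp_pos"]),s["force"])
E
```

```text
[515.22552956  -4.82573032 113.24527912] [[-63.03554366 -86.77451115]] [-0.03591044 -0.28366071  0.45432975]
```

View pics/s7.png

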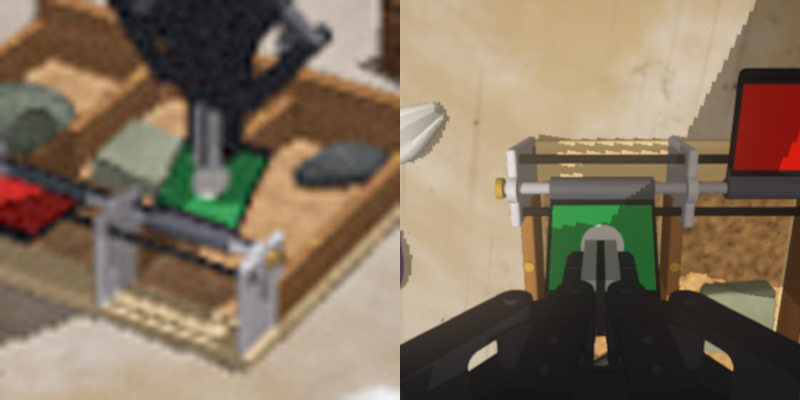

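The tag is over, green side up, and leaning back. I'll press it flat.

Call:
{"api": "step_arm", "payload": {
  "targets": [
    [1, -0.6, 0, 0.9, 0],
    [1, -0.3, 0, 0.9, 0],
    [1, -0.1, 0, 0.5, 0],
    [1, 0, 0, 0.3, 0],
    [1, 0, 0, 0, 0]
  ]
}}

```text
clock: 16.25
tcp_pos: [524.9, -3.3, 87.4]
tcp_rot: [0.258, -3.13, -0.0]
force: [0.0, 0.1, -0.3]
width: -0.002
finger_force: 0.0
```

Call:
{"api": "step_arm", "payload": {
  "targets": [
    [1, 0, 0, 0.2, 0],
    [1, 0, 0, 0, 0]
  ]
}}

```text
clock: 16.45
tcp_pos: [525.4, -3.3, 86.0]
tcp_rot: [0.258, -3.131, -0.0]
force: [0.3, -0.8, -0.1]
width: 0.003
finger_force: 0.0
```

Call:
{"api": "step_arm", "payload": {
  "targets": [
    [1, 0, 0, 0.2, 0],
    [1, 0, 0, 0, 0]
  ]
}}

```text
clock: 16.65
tcp_pos: [525.7, -3.3, 84.8]
tcp_rot: [-0.258, 3.131, -0.0]
force: [-3.5, -0.4, 10.6]
width: -0.002
finger_force: 4.8
```

The tag is pressed flat (10.6 N, tip at 66 mm). I'll withdraw and do a last check.

Call:
{"api": "step_arm", "payload": {
  "targets": [
    [1, 0, 0, -1, 0],
    [1, 0, 0, -3, 0],
    [1, 0, 0, -4, 0],
    [1, 0, 0, -4, 0],
    [1, 4, 0, -2, 0],
    [1, 4.5, 0, 0, 0],
    [1, 4.5, 0, 0, 0],
    [1, 4.5, 0, 0, 0],
    [1, 4, 0, 0, 0],
    [1, 0, 0, 0, 0]
  ]
}}

```text
clock: 17.65
tcp_pos: [308.4, -38.5, 223.6]
tcp_rot: [0.256, -3.129, -0.0]
force: [0.4, -0.3, 0.3]
width: -0.0
finger_force: 0.0
```

```bash
python3 - <<'E'
from rig import env, eyes,nets
import cv2
from h import *
t=eyes.capture("top"); m=eyes.camera_model("top"); q=(563.2,91.1,.1645)
for k in nets.cut_out("top","bird_head"):
    ys,xs=np.nonzero(k["mask"]); r=w2r(q,backproj(m,np.c_[xs,ys],26)); print(k["position"],len(xs),r.mean(0),r.max(0))
im=eyes.capture("scene")
cv2.imwrite("pics/s8.png",np.hstack([cv2.resize(t[150:250,260:360],(400,500),interpolation=2),cv2.resize(im[170:250,260:340],(400,500),interpolation=2)])[:,:,::-1])
s=env.observe();print(s["tcp_pos"],s["force"])
E
```

```text
[376.5, 197.8] 127 [ -16.11460516 -241.80490232] [   6.96070786 -228.5827069 ]
[375.8, 231.3] 184 [-108.30759223 -211.95688522] [ -88.09086581 -184.67492649]
[322.1, 176.8] 168 [ 71.75113536 -93.24048339] [ 94.8858337  -71.81098577]
[314.29979788 -38.53187213 224.77237334] [-0.40869935  0.08417233 -0.65104053]
```

View pics/s8.png

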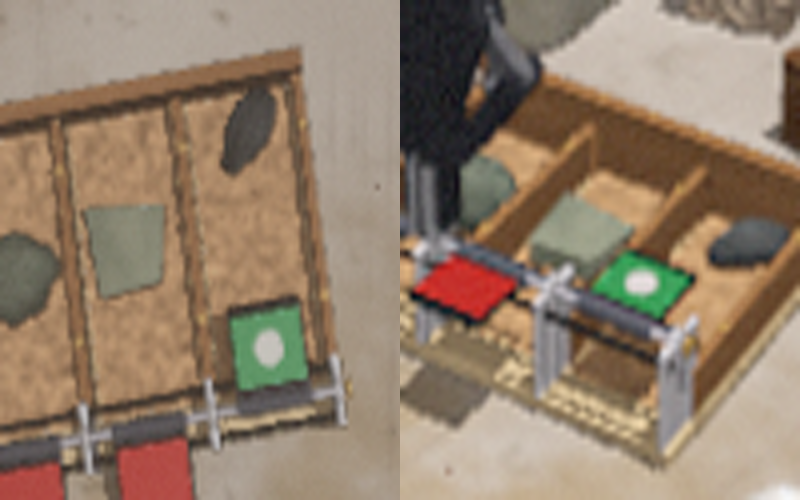

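Tag and bystanders look right. I'll confirm the bird–stop contact numerically from a closer wrist view, without touching anything.

Call:
{"api": "step_arm", "payload": {
  "targets": [
    [1, -4, 0, 0.4, 0],
    [1, -4, 0, 0.4, 0],
    [1, -4, 0, 0.4, 0],
    [1, -4, 0, 0.4, 0],
    [1, -4, 0, 0.4, 0],
    [1, -4, 0, 0, 0],
    [1, -4, 0, 0, 0],
    [1, -4, 0, 0, 0],
    [1, 0, 0, 0, 0]
  ]
}}

```text
clock: 18.7
tcp_pos: [634.7, 15.3, 203.1]
tcp_rot: [-0.259, 3.128, 0.0]
force: [-0.3, -0.6, 0.3]
width: 0.001
finger_force: 0.0
```

```bash
python3 - <<'E'
from rig import env, eyes,nets
import cv2
from h import *
m=eyes.camera_model("wrist"); w=eyes.capture("wrist"); cv2.imwrite("pics/w9.png",w[:,:,::-1])
d=nets.cut_out("wrist","bird_head"); print([(k["position"],k["score"],int(k["mask"].sum())) for k in d])
k=max(d,key=lambda k:k["mask"].sum()*(np.mean(w[k["mask"]])<90)); ys,xs=np.nonzero(k["mask"]); print(xs.min(),xs.max(),ys.min(),ys.max())
b=ys.max(); c=int(xs[ys>=b-2].mean()); print("tail",c,b)
print("lower rows: at tail columns vs. cork beside (r,g,b)")
for r in range(b-14,b+30,2): print(r,[w[r,x0-2:x0+3].mean(0).astype(int).tolist() for x0 in (c-35,c,c+50,c+75)])
E
```

```text
[([313.4, 190.8], 0.89, 1752), ([139.5, 91.4], 0.86, 2043)]
290 340 164 216
tail 304 216
lower rows: at tail columns vs. cork beside (r,g,b)
202 [[156, 110, 64], [87, 82, 72], [195, 148, 91], [123, 87, 52]]
204 [[157, 110, 64], [87, 81, 71], [193, 146, 90], [118, 85, 50]]
206 [[156, 109, 63], [85, 79, 70], [197, 150, 92], [111, 79, 47]]
208 [[157, 110, 64], [80, 75, 65], [199, 153, 94], [104, 74, 44]]
210 [[157, 110, 64], [75, 68, 60], [202, 155, 96], [105, 75, 46]]
212 [[158, 111, 65], [71, 64, 56], [206, 159, 99], [115, 83, 49]]
214 [[157, 110, 64], [72, 65, 57], [182, 137, 83], [110, 79, 47]]
216 [[157, 111, 64], [74, 67, 59], [88, 61, 35], [80, 55, 33]]
218 [[157, 111, 64], [76, 55, 38], [76, 53, 32], [77, 53, 32]]
220 [[158, 111, 64], [80, 57, 35], [77, 53, 32], [76, 52, 33]]
222 [[158, 111, 64], [81, 57, 36], [78, 53, 31], [76, 52, 32]]
224 [[148, 103, 61], [80, 57, 36], [80, 55, 32], [79, 55, 33]]
226 [[94, 69, 47], [80, 56, 36], [80, 55, 33], [77, 54, 33]]
228 [[89, 66, 46], [78, 56, 36], [77, 53, 32], [75, 53, 34]]
230 [[88, 66, 46], [80, 57, 36], [77, 53, 33], [74, 52, 33]]
232 [[106, 76, 50], [102, 70, 42], [100, 68, 39], [92, 63, 37]]
234 [[149, 104, 62], [147, 101, 55], [147, 100, 55], [129, 89, 51]]
236 [[159, 112, 65], [157, 109, 59], [158, 110, 60], [133, 91, 52]]
238 [[158, 111, 65], [156, 108, 59], [159, 110, 59], [150, 104, 57]]
240 [[156, 110, 64], [136, 99, 64], [160, 111, 60], [153, 106, 59]]
242 [[152, 107, 63], [127, 95, 66], [158, 109, 60], [155, 108, 60]]
244 [[149, 108, 68], [122, 94, 69], [155, 109, 65], [157, 112, 68]]
```

The bird's tail (row 217) runs straight into the stop face, whose foot is at about row 215, and no cork shows between them. They are in contact, so I'm handing in.

```bash
python3 -c "
from rig import env
print(env.finish_job())"
```

```text
the job is handed in; nothing more can be done
None
```

The job is handed in, but no verdict came back. The dark bird head was pushed up against the back stop of the right lane, at an angle rather than straight. That lane's tag was then flipped flat with the green face up, and the other tags and stones look unmoved.

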